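# Clamp a specimen holder under the stage clip

### The arm

A 7-joint arm with a two-finger parallel gripper is mounted at the origin on a cart in front of the work surface, level with it; the furniture and walls round the work are solid. World frame = base frame: x ahead of the robot, y to its left, z up, the work surface at z = 0. Lengths are in m, angles in rad, forces in N, time in s.
With the tool pointing down it reaches from about 0.4 to 0.75 m from the base axis. Payload 19.5 kg.
Tool frame: the origin (TCP) lies at the very end of the fingers, on their centre line; the grasp point (between the pads) lies 19 mm behind it; z points along the fingers, y is the line along which they close (so a half turn about z gives the same grasp; the last joint's range is limited). The gripper opens to 85 mm and grips with 20 to 120 N. Pads are 22 mm wide; open, the fingers measure 114 mm over their backs; the gripper's body (76 mm by 85 mm) begins 54 mm behind the grasp point. The pads swing forward as they close: fully open they stand 13 mm farther back than shut.
Start: joints at [-1.167, 0.707, -0.028, 1.485, 0.022, 0.951, -0.075], TCP at [0.248, 0.519, 0.231] pointing down, gripper open.
Joint ranges: [-2.71, 2.71], [-0.32, 2.16], [-1.57, 1.52], [0, 2.45], [-1.46, 4.6], [0, 2.02], [-2.83, 2.83]. Speed limits (rad/s): [1.89, 1.89, 2.57, 2.57, 3.01, 3.01, 3.01].

### API

Orientations are given as a unit quaternion [w, x, y, z].
In Python, from workcell import env gives the robot as it stands.
- The arm moves only by the shell command python3 -m handwheel 'ROWS' [FORCE]. ROWS is JSON, a list of rows, each an object with "claw": the opening, from 0 (shut) to 1 (fully open); "offset": the shift along the tool's x, y, z in cm, a list of three; "rot": the turn, a rotation vector about the tool's x, y, z in rad, a list of three. In form: [{"claw": claw, "offset": [tx, ty, tz], "rot": [ax, ay, az]}, ...]. A call has 1 to 5 rows; each row shifts and turns the commanded pose from where the row before left it, along the tool's axes as they then stand; what a row does not reach is not made up. A row lasts 1/8 s, in which the tool goes at most 62.5 mm and 10.7 degrees, less where a joint would pass 70% of its speed; a pose out of reach is approached as far as the arm can. A call is refused whole if a number of a shift passes 6.25 or a number of a turn 0.188, either way. A call with a gripper value outside its range is refused whole. The fingers move at their own pace and stop on an object; FORCE is the grip in N (left out, the last holds). Time passes only in rows, so rows that do not move let the fingers close. It gives the time, the measured TCP pose, the force, the opening and the grip force at its end, in the units of the state.
- env.observe(): the state, without advancing time (a new reading comes with each control period).
- env.read_camera(name): name is "side" or "top" or "wrist"; returns a dict with "image" (384x512x3 uint8, red, green, blue), "intrinsics" (3x3 intrinsics, pixels), "rvec" (rotation vector, rad) and "tvec" (3), from world to camera coordinates, as OpenCV has them. Camera axes: x right, y down, z forward; pixel columns grow to the right and rows downward; lengths in m; the calibration is good to about 2 mm. A picture is of the moment at which its call begins. There is no depth.
- env.job_done(): hands the job in; it is judged then, once.
Trained networks look in a picture, given as the dict that the camera call returned (one of the last four; its "shot" number tells which), for a name from the list of things; names that differ only in an ending like _2 or _b are one class to them, and where a whole thing is asked for, a point or a joint stands for the part that bears it (a point fixed in the world has none). Each returns a list of dicts, best first, with "p" (0 to 1); they miss things now and then, are a little off and sometimes report something else, mostly with a low value. They report only what shows in the picture. A call takes as long as a camera call. They do not tell look-alikes from the thing itself.
- env.find_in(picture, query): "box" ([left, top, width, height] in pixels, round what is visible of it).
- env.spot_point(picture, query): "location" ([column, row] in pixels: a listed point, or the origin of a listed thing).
The state is a dict: "time_s": time; "joints": joint angles; "qd": joint speeds; "joint_efforts": joint torques, N m; "tcp_pos": TCP position; "ee_rot": TCP orientation; "ft_force": force on the tool from outside, world axes, zero at the start; "moment": the same for the moment, N m; "width": finger opening in m; "grasp_force": force on a finger pad.
Only numpy, scipy, OpenCV 4.12 (cv2) and the standard library are available. Lean on these libraries where they do the work, as an engineer would, in place of code of your own. Each camera call takes 0.05 s, during which the arm holds its last target. There are 200 camera calls.

### The job

Load the specimen holder into the clamping stage: with one fingertip press the clip's thumb plate down and keep it held down, and meanwhile with the other fingertip push the holder along its channel beneath the raised clip until it is fully home against the end stop. Then let the clip come down on the holder so that it is clamped, and withdraw. The holder is only to be pushed, never lifted; do not let the clip down on it before it is home, and leave the vials, jar and other things round the stage where they stand.

Things in the scene. Friction and masses are not known exactly. Their poses are not given: they have to be found in the camera images.
- station: Clamping stage, fixed: grey base plate with an aluminium block and an open channel. Origin: on the worktop under the channel's middle line; x along the channel in the push direction, y to its left, z up. Base x -95 to +85, y -42 to +97 mm. Channel floor z = 24, 53 mm wide between rails 6 mm thick (rail tops z = 31), from x = -91 to the end stop.
- stop_face (a point): Middle of the end stop's face, at stage x = +75, z = 31 mm (stop top z = 38). The clip's hinge runs parallel to x at stage y = +45, z = 40 mm, left of the channel, with posts 47 mm high at its ends (x = -85 and +66).
- holder: White flat specimen holder with a glass slide let in, 60 (x) x 50 (y) x 10 mm (z), about 80 g, loose in the channel. Along its rear (-x) edge stands a lip 4 mm thick, 16 mm high over the underside. Origin: centre of the underside; axes as the stage's. It starts short of the clip nose, at stage x -20 to +4 mm; fully home, front edge on the stop, it is at stage x = +45 mm.
- push_lip (a point): Middle of the outer, rear face of the holder's lip, 8 mm above its underside: where to push, towards stage +x. The lip is 50 mm long across the channel.
- clip (a joint): Hinge angle of the steel spring clip, rad: 0 released, 0.42 fully pressed (rigid stop). About 4 N on the thumb plate starts it, 8 N holds it fully down; it springs back. At 0 the nose hangs 3 mm over the channel floor and its blunt end bars the holder; above 0.30 the holder passes beneath; resting on the holder it reads about 0.235.
- thumb_plate (a point): Middle of the top face of the clip's thumb plate, a steel plate left of the channel, 110 mm along stage x (-80 to +30), 30 mm wide. Released it slopes up outwards, middle at z = 41. Fully pressed it is level, top z = 28, stage y +59 to +89: a fingertip can slide along it in x while the other, equally low over the channel (y = 0), is 4 mm above its floor and 12 mm below the lip's top.
- clip_nose (a point): Lowest point of the clip's nose, a horizontal round bar 10 mm thick and 20 mm long (stage x +40 to +60 mm) over the channel at stage y = +15; it rises as the thumb plate is pressed.
- clear_vial: Bystander, to be left alone: upright clear vial with black cap, 25 mm across, 58 high. Origin: centre of its underside.
- squat_vial: Bystander, to be left alone: squat vial with wide black cap, 32 mm across, 50 high. Origin: centre of its underside.
- lid_jar: Bystander, to be left alone: small jar with white lid, 43 mm across, 58 high. Origin: centre of its underside.
- boat: Bystander, to be left alone: white square weighing boat, 67x67x16 mm. Origin: centre of its underside.
- shot_glass: Bystander, to be left alone: clear plastic tumbler, 53 mm across, 56 high. Origin: centre of its underside.
- spat: Bystander, to be left alone: spatula with black handle lying flat, 194 mm long, 20 wide, 13 high. Origin: centre of its underside.
Not all that is in view belongs to the job. What is shaped like the station but black is not meant. What is shaped like the holder but black is not meant.

How it is judged:
By the outcome, as a careful person would: the job done as asked, in the order asked, and still so for the second after the job is handed in, with the robot touching nothing.
It also fails if it takes over 48 s, if anything falls off the work surface, if the arm or the gripper's body presses on something with over 40 N, if the wrist force passes 120 N, or if a joint passes its speed limit or range.

## Working session

There is one attempt and no reset: what is moved stays moved. The work goes in short steps, Python scripts to look and compute and a shell command to move; the robot and the scene stay as the last step left them, time stands still between calls to the robot, and variables do not carry over. Pictures are saved under pics/ and viewed, at most 10 in all, crops included, and the job is handed in when it is done.

```bash
mkdir -p pics; ls; cat > h.py <<'E'
import numpy as np, cv2
from workcell import env
def P(pic):
    R=cv2.Rodrigues(np.array(pic["rvec"],float))[0]; t=np.array(pic["tvec"],float).reshape(3,1)
    return R,t,np.array(pic["intrinsics"],float)
def ray(pic,uv):
    R,t,K=P(pic); d=R.T@np.linalg.inv(K)@np.array([uv[0],uv[1],1.]); return (-R.T@t).ravel(), d/np.linalg.norm(d)
def at_z(pic,uv,z):
    o,d=ray(pic,uv); return o+d*(z-o[2])/d[2]
def tri(obs):
    A=np.zeros((3,3));b=np.zeros(3)
    for pic,uv in obs:
        o,d=ray(pic,uv);M=np.eye(3)-np.outer(d,d);A+=M;b+=M@o
    x=np.linalg.solve(A,b); return x
def proj(pic,X):
    R,t,K=P(pic); return cv2.projectPoints(np.array(X,float).reshape(-1,1,3),np.array(pic["rvec"],float),np.array(pic["tvec"],float),K,None)[0].reshape(-1,2)
E
python3 - <<'E'
from h import *
np.set_printoptions(precision=3,suppress=True)
s=env.observe(); print({k:np.round(v,3) for k,v in s.items()})
pp={}
for c in ["side","top","wrist"]:
    p=env.read_camera(c); pp[c]=p; cv2.imwrite(f"pics/{c}0.png",p["image"][...,::-1])
    R,t,K=P(p); print(c,(-R.T@t).ravel(),K[0,0],R[2])
    for q in ["station","stop_face","holder","push_lip","thumb_plate","clip_nose"]:
        print(q,[(np.round(r["location"]),round(r["p"],2)) for r in env.spot_point(p,q)[:3]])
im=np.vstack([pp["side"]["image"],pp["top"]["image"]])
E
```

```text
pics
{'time_s': np.float64(0.0), 'joints': array([-1.167,  0.707, -0.028,  1.485,  0.022,  0.951, -0.076]), 'qd': array([-0.001, -0.   ,  0.002, -0.001,  0.001,  0.   ,  0.001]), 'joint_efforts': array([  0.   , -88.325,   1.235, -23.616,   0.017,   0.007,   0.   ]), 'tcp_pos': array([0.248, 0.519, 0.231]), 'ee_rot': array([-0.   ,  0.221,  0.975, -0.001]), 'ft_force': array([-0.458,  0.054, -0.204]), 'moment': array([-0.044,  0.024,  0.055]), 'grasp_force': np.float64(0.0), 'width': np.float64(0.085)}
side [0.509 1.006 0.83 ] 455.3607975848073 [ 0.036 -0.837 -0.546]
station [(array([281., 224.]), 0.74), (array([245., 152.]), 0.74)]
stop_face [(array([255., 218.]), 0.8), (array([232., 144.]), 0.77)]
holder [(array([280., 215.]), 0.76), (array([216., 192.]), 0.7)]
push_lip [(array([293., 217.]), 0.75), (array([224., 194.]), 0.72)]
thumb_plate [(array([250., 158.]), 0.67)]
clip_nose [(array([263., 220.]), 0.57)]
top [ 0.338 -0.168  1.554] 450.09262282365376 [ 0.13   0.018 -0.991]
station [(array([241., 213.]), 0.63), (array([368., 187.]), 0.59)]
stop_face [(array([240., 193.]), 0.71), (array([380., 164.]), 0.67)]
holder [(array([236., 215.]), 0.74), (array([291., 154.]), 0.65)]
push_lip [(array([283., 160.]), 0.53), (array([240., 228.]), 0.5)]
thumb_plate [(array([350., 186.]), 0.85), (array([215., 223.]), 0.74), (array([306., 209.]), 0.54)]
clip_nose [(array([238., 203.]), 0.84), (array([374., 169.]), 0.72)]
wrist [0.188 0.548 0.373] 266.7864325557649 [ 0.234 -0.113 -0.966]
station []
stop_face []
holder []
push_lip []
thumb_plate []
clip_nose []
```

View pics/side0.png

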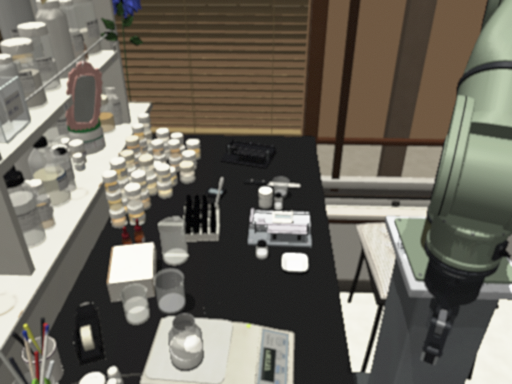

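View pics/top0.png

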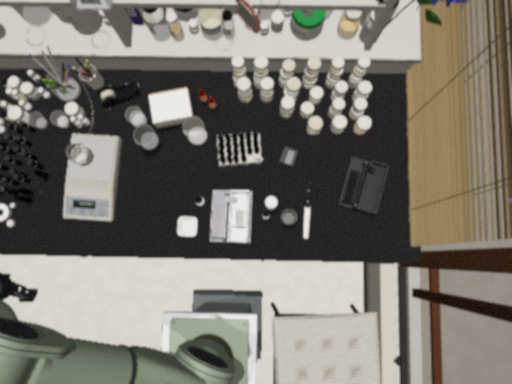

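The real (light) stage is at about (280,228) in the side picture and (232,216) in the top one. The black look-alike stage is at (248,152) and (363,185), and the black holder at (216,192) and (291,154). The push direction runs roughly up in the top image, with the thumb plate on the left.

```bash
python3 - <<'E'
from h import *
np.set_printoptions(precision=3,suppress=True)
S=env.read_camera("side");T=env.read_camera("top")
for q in ["station","stop_face","holder","push_lip","thumb_plate","clip_nose"]:
    a=[r["location"] for r in env.spot_point(S,q)]; b=[r["location"] for r in env.spot_point(T,q)]
    for u in a:
        for v in b:
            x=tri([(S,u),(T,v)]); e=max(np.linalg.norm(proj(p,x)[0]-w) for p,w in((S,u),(T,v)))
            if e<6 and -.02<x[2]<.09: print(q,np.round(u),np.round(v),x*1000,round(e,1))
for q,z in [("clear_vial",.03),("squat_vial",.025),("lid_jar",.03),("boat",.008),("shot_glass",.03),("spat",.006)]:
    for r in env.find_in(T,q)[:2]:
        l,t,w,h=r["box"]; print(q,round(r["p"],2),np.round(r["box"]),at_z(T,(l+w/2,t+h/2),z)[:2])
cv2.imwrite("pics/crop1.png",cv2.resize(np.hstack([T["image"][160:260,170:330],S["image"][160:280,210:330][:100]]),None,fx=2.8,fy=2.8,interpolation=cv2.INTER_CUBIC)[...,::-1])
E
```

```text
station [249. 156.] [368. 185.] [ 596.888 -537.458   -3.228] 0.8
station [277. 224.] [243. 213.] [ 488.592 -103.735   -1.655] 1.2
stop_face [232. 145.] [380. 159.] [ 672.962 -570.11    28.124] 3.2
stop_face [253. 215.] [239. 190.] [562.376 -90.004  42.277] 1.5
holder [280. 217.] [238. 215.] [479.72  -88.516  37.518] 0.3
holder [216. 192.] [291. 156.] [ 693.602 -267.844    3.017] 1.3
push_lip [293. 216.] [239. 228.] [438.326 -95.045  37.48 ] 0.7
push_lip [223. 196.] [283. 162.] [ 666.284 -238.656   10.782] 1.3
thumb_plate [285. 230.] [214. 223.] [457.985 -11.034  46.674] 2.3
thumb_plate [250. 154.] [349. 185.] [ 587.383 -460.698   46.712] 0.5
clip_nose [262. 219.] [235. 199.] [532.19  -75.705  36.992] 0.9
clip_nose [236. 150.] [371. 168.] [ 649.71  -541.101   22.531] 1.5
clear_vial 0.48 [264. 214.   4.   3.] [ 0.481 -0.185]
squat_vial 0.55 [195. 196.   9.   9.] [0.531 0.045]
lid_jar 0.47 [265. 198.  14.  12.] [ 0.519 -0.203]
boat 0.69 [178. 219.  16.  16.] [0.438 0.09 ]
boat 0.28 [211. 187.  40.  55.] [ 0.483 -0.064]
shot_glass 0.72 [281. 208.  15.  18.] [ 0.478 -0.259]
spat 0.77 [304. 182.   7.  54.] [ 0.51  -0.326]
```

View pics/crop1.png

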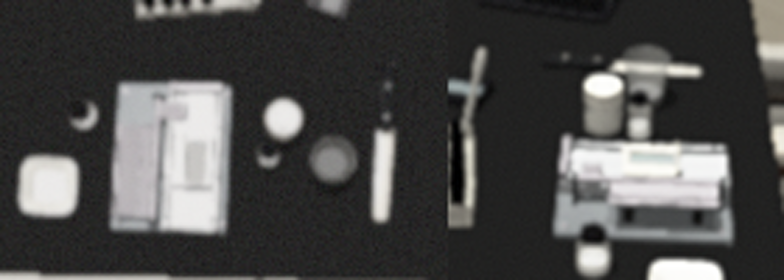

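The crop shows the light stage with its thumb plate on the left at about (137,170). The holder with its glass is in the channel at (195,160) and the clip's nose end is at (178,108), so the yaw is near 0. Now I'll move above it for a close look.

```bash
python3 -m handwheel '[{"claw":0.7,"offset":[-5,-2.5,0],"rot":[0,0,0]},{"claw":0.7,"offset":[-5,-2.5,0],"rot":[0,0,0]},{"claw":0.7,"offset":[-5,-2.5,0],"rot":[0,0,0]},{"claw":0.7,"offset":[-5,-2.5,0],"rot":[0,0,0]},{"claw":0.7,"offset":[-5,-2.5,0],"rot":[0,0,0]}]'
python3 -m handwheel '[{"claw":0.7,"offset":[-2.7,-4.4,0],"rot":[0,0,0]},{"claw":0.7,"offset":[-2.7,-4.4,0],"rot":[0,0,0]},{"claw":0.7,"offset":[-2.7,-4.4,0],"rot":[0,0,0]},{"claw":0.7,"offset":[-2.7,-4.4,0],"rot":[0,0,0]},{"claw":0.7,"offset":[-2.7,-4.4,0],"rot":[0,0,0]}]'
```

```text
time_s: 2.68
tcp_pos: [0.4206, 0.2967, 0.2314]
ee_rot: [0.0, 0.221, 0.975, 0.0]
ft_force: [0.4, 0.4, 0.0]
width: 0.0597
grasp_force: 0.0
time_s: 3.3
tcp_pos: [0.4466, 0.0398, 0.2315]
ee_rot: [0.0, 0.221, 0.975, 0.0]
ft_force: [1.9, 0.6, 0.1]
width: 0.0601
grasp_force: 0.0
```

```bash
python3 -m handwheel '[{"claw":0.7,"offset":[-2.2,-4.5,0],"rot":[0,0,0]},{"claw":0.7,"offset":[-2.2,-4.5,0],"rot":[0,0,0]},{"claw":0.7,"offset":[0,0,0],"rot":[0,0,-0.149]},{"claw":0.7,"offset":[0,0,0],"rot":[0,0,-0.149]},{"claw":0.7,"offset":[0,0,0],"rot":[0,0,-0.148]}]'
cat > look.py <<'E'
from h import *
import sys
np.set_printoptions(precision=1,suppress=True)
s=env.observe(); print(s["time_s"],np.array(s["tcp_pos"])*1000,np.array(s["ft_force"]))
W=env.read_camera("wrist");S=env.read_camera("side");T=env.read_camera("top")
import pickle; pickle.dump((W,S,T),open("last.pkl","wb"))
cv2.imwrite(f"pics/{sys.argv[1]}.png",W["image"][...,::-1])
for q in ["station","stop_face","holder","push_lip","thumb_plate","clip_nose"]:
    w=[(r["location"],r["p"]) for r in env.spot_point(W,q)]
    for u,p in w:
        print(q,np.round(u),round(p,2),"z30:",at_z(W,u,.03)*1000)
E
python3 look.py w1
```

```text
time_s: 3.92
tcp_pos: [0.4475, -0.0588, 0.2314]
ee_rot: [0.0, -0.002, 1.0, -0.0]
ft_force: [0.0, -0.4, -0.1]
width: 0.06
grasp_force: 0.0
3.925 [447.5 -58.8 231.4] [ 0.  -0.4 -0.1]
stop_face [228. 248.] 0.73 z30: [559.5 -93.7  30. ]
holder [134. 312.] 0.84 z30: [ 666.5 -238.5   30. ]
holder [231. 184.] 0.75 z30: [465.8 -88.9  30. ]
push_lip [231. 166.] 0.93 z30: [441.9 -88.2  30. ]
thumb_plate [286. 182.] 0.67 z30: [463. -16.  30.]
clip_nose [240. 228.] 0.59 z30: [528.3 -76.8  30. ]
```

View pics/w1.png

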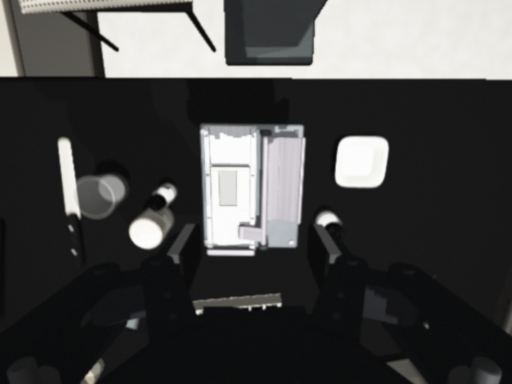

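The wrist picture is seen from the robot side, with world +x down and +y right. It shows the stage at columns 200–305 and rows 125–255, the holder at (231,185), the plate at (285,180), and the stop at row 250. I'll zoom in for edges.

```bash
python3 - <<'E'
import pickle,cv2
W,S,T=pickle.load(open("last.pkl","rb"))
im=cv2.resize(W["image"][115:265,190:320],None,fx=4,fy=4,interpolation=cv2.INTER_CUBIC)
for i in range(0,130,10): cv2.putText(im,str(190+i),(i*4,10),0,.35,(255,255,0),1); cv2.line(im,(i*4,12),(i*4,18),(255,255,0))
for i in range(0,150,10): cv2.putText(im,str(115+i),(0,i*4+4),0,.35,(255,255,0),1)
cv2.imwrite("pics/w1c.png",im[...,::-1])
E
```

```text
(no output)
```

View pics/w1c.png

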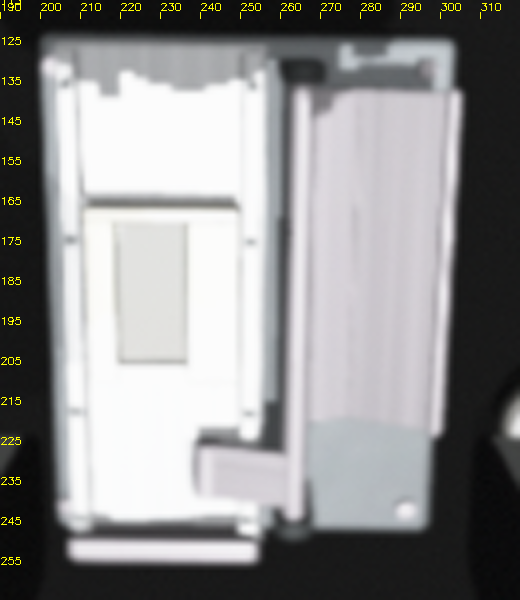

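The zoom shows the rail inner edges at columns ~209–212 and ~249–250, the lip's rear edge at row ~166 and the stop's front top edge at row ~249. The plate spans rows 137–220 and columns 266–303.

```bash
python3 - <<'E'
from h import *; import pickle
np.set_printoptions(precision=1,suppress=True)
W,S,T=pickle.load(open("last.pkl","rb"))
for n,uv,z in [("railL in near",(209,150),31),("railL in far",(211.5,230),31),("railR in near",(249,150),31),("railR in far",(249.5,213),31),("railR out near",(255,150),31),
 ("stop fl",(207,249.5),38),("stop fr",(254.5,248.5),38),("lip top rear l",(211,167.3),40),("lip top rear r",(249,167.3),40),("base nl",(200,125),5),("base nr",(303,125.5),5),("base fr",(296,246.5),5),("base nr0",(303,125.5),15),("plate nr",(304,138),50),("plate fr",(299,222),50),("plate nl",(266,138),41),("nose l end",(239,232),30)]:
    print(n,at_z(W,uv,z/1000)*1000)
for c,p in (("S",S),("T",T)):
    for X in [(489,-93,0),(564,-92,31),(440,-91,32)]: print(c,X,proj(p,np.array(X)/1000))
E
```

```text
railL in near [ 421.  -115.6   31. ]
railL in far [ 531.2 -116.4   31. ]
railR in near [420.7 -64.5  31. ]
railR in far [506.  -63.8  31. ]
railR out near [420.7 -56.8  31. ]
stop fl [ 557.3 -122.5   38. ]
stop fr [555.5 -56.8  38. ]
lip top rear l [ 441.7 -112.4   40. ]
lip top rear r [441.5 -64.3  40. ]
base nl [ 390.6 -130.7    5. ]
base nr [390.7   7.5   5. ]
base fr [569.    6.3   5. ]
base nr0 [390.4   5.7  15. ]
plate nr [404.    1.4  50. ]
plate fr [511.2   0.7  50. ]
plate nl [404.8 -43.5  41. ]
nose l end [534.5 -78.4  30. ]
S (489, -93, 0) [[276.1 225.9]]
S (564, -92, 31) [[251.1 217.2]]
S (440, -91, 32) [[292.8 218.1]]
T (489, -93, 0) [[239.8 213.7]]
T (564, -92, 31) [[239.6 191. ]]
T (440, -91, 32) [[238.4 227.2]]
```

Two views agree on a stage origin of about (484, -90) mm with yaw ≈ 0. The lip's rear is at world x ≈ 441.6 (holder at stage ≈ -12), which fits the stated range. I'll descend behind the lip, with one finger over the plate and the other over the channel.

```bash
python3 -m handwheel '[{"claw":0.7,"offset":[2.5,0.6,0],"rot":[0,0,0]},{"claw":0.7,"offset":[0,0,4],"rot":[0,0,0]},{"claw":0.7,"offset":[0,0,4],"rot":[0,0,0]},{"claw":0.7,"offset":[0,0,4],"rot":[0,0,0]},{"claw":0.7,"offset":[0,0,3],"rot":[0,0,0]}]'
python3 look.py w2
```

```text
time_s: 5.0
tcp_pos: [0.4223, -0.0526, 0.0799]
ee_rot: [-0.0, 0.0, 1.0, -0.0]
ft_force: [0.6, -0.3, -0.9]
width: 0.0598
grasp_force: 0.0
5.0 [422.3 -52.6  79.9] [ 0.6 -0.3 -0.9]
station [117. 258.] 0.56 z30: [ 464.1 -161.3   30. ]
holder [211. 257.] 0.65 z30: [463.2 -86.2  30. ]
push_lip [206. 228.] 0.64 z30: [438.1 -88.9  30. ]
thumb_plate [306. 257.] 0.7 z30: [462.9 -10.5  30. ]
```

View pics/w2.png

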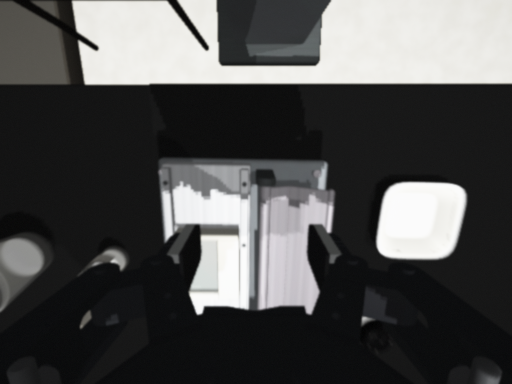

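The fingers straddle the hinge, with tips near (182,240) over the channel and (322,240) over the plate. The lip's rear edge is at row ~228.

```bash
python3 - <<'E'
from h import *; import pickle
np.set_printoptions(precision=1,suppress=True)
W,S,T=pickle.load(open("last.pkl","rb"))
R,t,K=P(W);print((-R.T@t).ravel()*1000,R[2])
for z in (80,88):
  for x in (411,433):
    for y in (-23,-8,-83,-98): print((x,y,z),proj(W,np.array([x,y,z])/1000)[0])
print("lip top px",proj(W,[[.4416,-.115,.04],[.4416,-.065,.04]]).ravel())
print("lip z40 from image row 228",at_z(W,(206,228),.04)*1000, at_z(W,(206,228),.032)*1000)
im=cv2.resize(W["image"][150:320,140:350],None,fx=3.5,fy=3.5,interpolation=cv2.INTER_CUBIC)
for i in range(0,210,10): cv2.putText(im,str(140+i),(int(i*3.5),10),0,.3,(255,255,0),1)
for i in range(0,170,10): cv2.putText(im,str(150+i),(0,int(i*3.5)+4),0,.35,(255,255,0),1)
cv2.imwrite("pics/w2c.png",im[...,::-1])
E
```

```text
[356.1 -51.9 221.7] [ 0.3 -0.  -1. ]
(411, -23, 80) [304.9 218.5]
(411, -8, 80) [331.4 218.5]
(411, -83, 80) [199.  218.6]
(411, -98, 80) [172.5 218.6]
(433, -23, 80) [303.1 253.6]
(433, -8, 80) [328.6 253.6]
(433, -83, 80) [201.  253.7]
(433, -98, 80) [175.5 253.7]
(411, -23, 88) [307.7 223.9]
(411, -8, 88) [335.6 223.9]
(411, -83, 88) [196. 224.]
(411, -98, 88) [168.1 224. ]
(433, -23, 88) [305.6 260.7]
(433, -8, 88) [332.5 260.7]
(433, -83, 88) [198.3 260.7]
(433, -98, 88) [171.4 260.7]
lip top px [168.8 237.7 236.2 237.7]
lip z40 from image row 228 [433.9 -87.   40. ] [437.3 -88.6  32. ]
```

View pics/w2c.png

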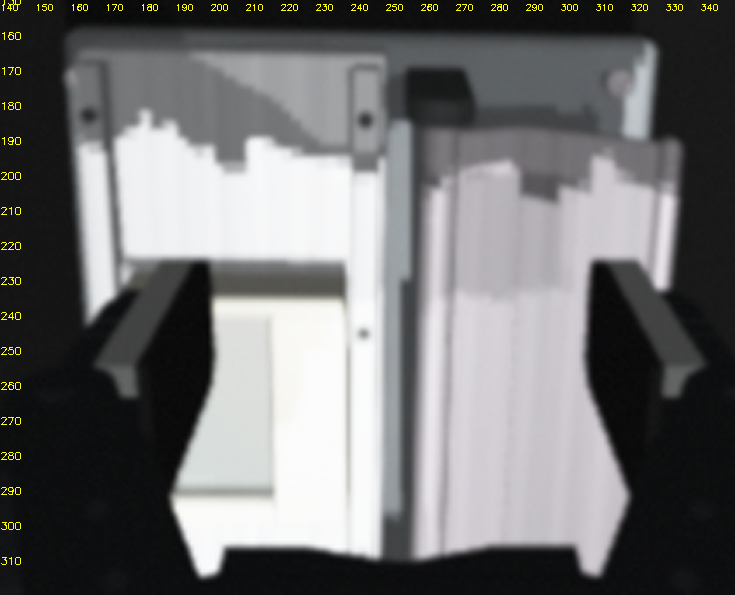

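The lip's rear top edge is at row ~234, which puts it at world x ≈ 440. The fingertips sit about 7–8 mm above the nominal TCP at this opening. I'll back off 3 mm and descend.

```bash
python3 -m handwheel '[{"claw":0.7,"offset":[0.3,0,0],"rot":[0,0,0]},{"claw":0.7,"offset":[0,0,2],"rot":[0,0,0]},{"claw":0.7,"offset":[0,0,1.5],"rot":[0,0,0]},{"claw":0.7,"offset":[0,0,0.4],"rot":[0,0,0]},{"claw":0.7,"offset":[0,0,0.4],"rot":[0,0,0]}]'
python3 -m handwheel '[{"claw":0.7,"offset":[0,0,0.4],"rot":[0,0,0]},{"claw":0.7,"offset":[0,0,0.3],"rot":[0,0,0]},{"claw":0.7,"offset":[0,0,0],"rot":[0,0,0]}]'
```

```text
time_s: 6.08
tcp_pos: [0.4195, -0.0527, 0.0385]
ee_rot: [0.0, -0.0, 1.0, -0.0]
ft_force: [0.1, -0.1, 0.7]
width: 0.0599
grasp_force: 0.0
time_s: 6.45
tcp_pos: [0.4195, -0.0528, 0.0314]
ee_rot: [0.0, -0.0, 1.0, -0.0]
ft_force: [0.8, -0.8, 5.0]
width: 0.0599
grasp_force: 2.4
```

Contact is at about 5 N and the clip is starting to move. I'll keep pressing gently.

```bash
python3 -m handwheel '[{"claw":0.7,"offset":[0,0,0.4],"rot":[0,0,0]},{"claw":0.7,"offset":[0,0,0.2],"rot":[0,0,0]},{"claw":0.7,"offset":[0,0,0],"rot":[0,0,0]}]'
python3 -m handwheel '[{"claw":0.7,"offset":[0,0,0.2],"rot":[0,0,0]},{"claw":0.7,"offset":[0,0,0],"rot":[0,0,0]}]'
```

```text
time_s: 6.82
tcp_pos: [0.4195, -0.0536, 0.0256]
ee_rot: [0.0, 0.001, 1.0, -0.001]
ft_force: [0.7, -7.5, 9.0]
width: 0.0597
grasp_force: 5.1
time_s: 7.08
tcp_pos: [0.4195, -0.054, 0.0237]
ee_rot: [0.0, 0.001, 1.0, -0.001]
ft_force: [0.2, -10.7, 12.6]
width: 0.0593
grasp_force: 6.5
```

```bash
python3 -m handwheel '[{"claw":0.7,"offset":[0,-0.2,0.1],"rot":[0,0,0]},{"claw":0.7,"offset":[0,0,0.1],"rot":[0,0,0]},{"claw":0.7,"offset":[0,0,0],"rot":[0,0,0]}]'
python3 look.py w3; python3 - <<'E'
import pickle,cv2,numpy as np
W,S,T=pickle.load(open("last.pkl","rb"))
a=cv2.resize(W["image"][190:350,130:330],(700,560),interpolation=cv2.INTER_CUBIC)
cv2.imwrite("pics/w3c.png",a[...,::-1])
E
```

```text
time_s: 7.45
tcp_pos: [0.4196, -0.0549, 0.0221]
ee_rot: [0.001, 0.0, 1.0, -0.0]
ft_force: [-2.9, -2.1, 25.5]
width: 0.0599
grasp_force: 13.1
7.45 [419.6 -54.9  22.1] [-2.9 -2.1 25.5]
holder [202. 310.] 0.74 z30: [462.9 -85.1  30. ]
push_lip [194. 276.] 0.93 z30: [440.4 -88.3  30. ]
thumb_plate [317. 301.] 0.85 z30: [456.6 -17.3  30. ]
```

View pics/w3c.png

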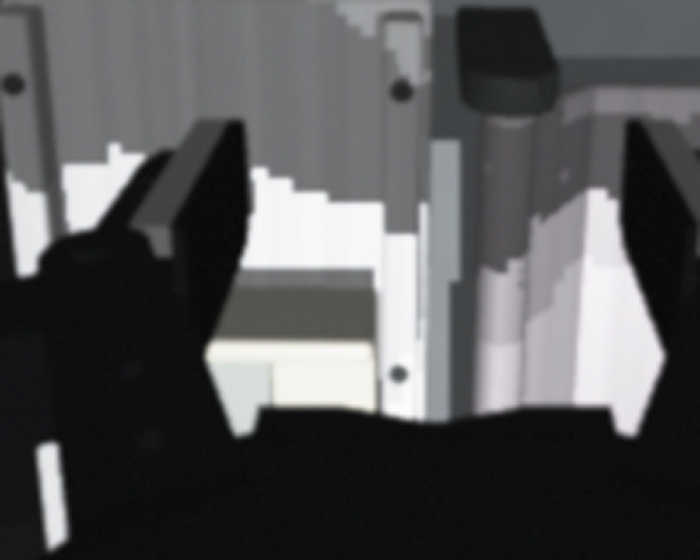

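The force jump to 25 N shows the clip is on its rigid stop: the plate looks level and the channel finger sits behind the lip, which is at about (290,350) in the crop. I'll ease slightly and push slowly in +x (tool -x).

```bash
python3 -m handwheel '[{"claw":0.7,"offset":[-0.4,0,-0.03],"rot":[0,0,0]},{"claw":0.7,"offset":[-0.5,0,0],"rot":[0,0,0]},{"claw":0.7,"offset":[-0.5,0,0],"rot":[0,0,0]},{"claw":0.7,"offset":[-0.5,0,0],"rot":[0,0,0]},{"claw":0.7,"offset":[-0.5,0,0],"rot":[0,0,0]}]'
```

```text
time_s: 8.52
tcp_pos: [0.441, -0.055, 0.0222]
ee_rot: [-0.002, -0.0, 1.0, -0.001]
ft_force: [-19.8, -1.3, 29.4]
width: 0.0597
grasp_force: 15.0
```

```bash
python3 -m handwheel '[{"claw":0.7,"offset":[-0.5,0,-0.05],"rot":[0,0,0]},{"claw":0.7,"offset":[-0.5,0,0],"rot":[0,0,0]},{"claw":0.7,"offset":[-0.5,0,0],"rot":[0,0,0]}]'
python3 - <<'E'
from h import *
np.set_printoptions(precision=1,suppress=True)
W=env.read_camera("wrist")
for q in ["push_lip","holder","thumb_plate"]:
  for r in env.spot_point(W,q): print(q,r["p"],np.round(r["location"]),at_z(W,r["location"],.032)*1000)
E
```

```text
time_s: 8.9
tcp_pos: [0.4563, -0.055, 0.0226]
ee_rot: [-0.002, -0.0, 1.0, -0.0]
ft_force: [-12.4, -0.9, 22.7]
width: 0.0598
grasp_force: 12.0
push_lip 0.66 [191. 260.] [466. -89.  32.]
holder 0.76 [196. 297.] [489.4 -87.7  32. ]
thumb_plate 0.93 [320. 245.] [456.6 -18.5  32. ]
thumb_plate 0.43 [204. 256.] [463.4 -81.8  32. ]
```

The holder is moving with the finger (lip at about 466 mm, finger face about 467 mm).

```bash
python3 -m handwheel '[{"claw":0.7,"offset":[-0.5,0,0],"rot":[0,0,0]},{"claw":0.7,"offset":[-0.5,0,0],"rot":[0,0,0]},{"claw":0.7,"offset":[-0.5,0,0],"rot":[0,0,0]},{"claw":0.7,"offset":[-0.5,0,0],"rot":[0,0,0]},{"claw":0.7,"offset":[-0.4,0,0],"rot":[0,0,0]}]'
python3 -m handwheel '[{"claw":0.7,"offset":[-0.3,0,0],"rot":[0,0,0]},{"claw":0.7,"offset":[-0.2,0,0],"rot":[0,0,0]}]'
```

```text
time_s: 9.72
tcp_pos: [0.4805, -0.0549, 0.0226]
ee_rot: [-0.002, -0.0, 1.0, -0.0]
ft_force: [-13.6, 0.4, 24.1]
width: 0.06
grasp_force: 12.8
time_s: 9.98
tcp_pos: [0.4853, -0.0549, 0.0226]
ee_rot: [-0.002, -0.0, 1.0, -0.0]
ft_force: [-21.0, -0.2, 24.6]
width: 0.06
grasp_force: 13.0
```

```bash
python3 -m handwheel '[{"claw":0.7,"offset":[-0.15,0,0],"rot":[0,0,0]},{"claw":0.7,"offset":[0,0,0],"rot":[0,0,0]}]'
python3 -m handwheel '[{"claw":0.7,"offset":[-0.15,0,0],"rot":[0,0,0]},{"claw":0.7,"offset":[0,0,0],"rot":[0,0,0]}]'
python3 - <<'E'
from h import *
W=env.read_camera("wrist");S=env.read_camera("side");T=env.read_camera("top")
for p in (W,S,T):
  for q in ["push_lip","holder"]:
    for r in env.spot_point(p,q)[:2]: print(q,round(r["p"],2),np.round(r["location"]),np.round(at_z(p,r["location"],.032 if q=="push_lip" else .024)*1000))
a=cv2.resize(S["image"][190:265,230:330],(800,600),interpolation=cv2.INTER_CUBIC)
cv2.imwrite("pics/s4.png",a[...,::-1])
E
```

```text
time_s: 10.22
tcp_pos: [0.4858, -0.0549, 0.0225]
ee_rot: [-0.003, -0.0, 1.0, -0.001]
ft_force: [-19.0, -0.2, 28.6]
width: 0.0596
grasp_force: 14.2
time_s: 10.48
tcp_pos: [0.4878, -0.0549, 0.0226]
ee_rot: [-0.003, 0.0, 1.0, -0.0]
ft_force: [-16.8, -0.0, 26.4]
width: 0.06
grasp_force: 18.0
push_lip 0.95 [192. 262.] [499. -88.  32.]
push_lip 0.38 [326. 192.] [458. -17.  32.]
holder 0.78 [194. 294.] [525. -90.  24.]
holder 0.56 [399. 274.] [511.  32.  24.]
push_lip 0.7 [275. 216.] [493. -98.  32.]
push_lip 0.58 [262. 213.] [ 534. -113.   32.]
holder 0.72 [214. 195.] [ 688. -217.   24.]
holder 0.6 [262. 216.] [ 532. -110.   24.]
push_lip 0.62 [283. 162.] [ 669. -239.   32.]
push_lip 0.44 [239. 210.] [499. -92.  32.]
holder 0.65 [289. 155.] [ 694. -259.   24.]
holder 0.62 [239. 200.] [532. -91.  24.]
```

View pics/s4.png

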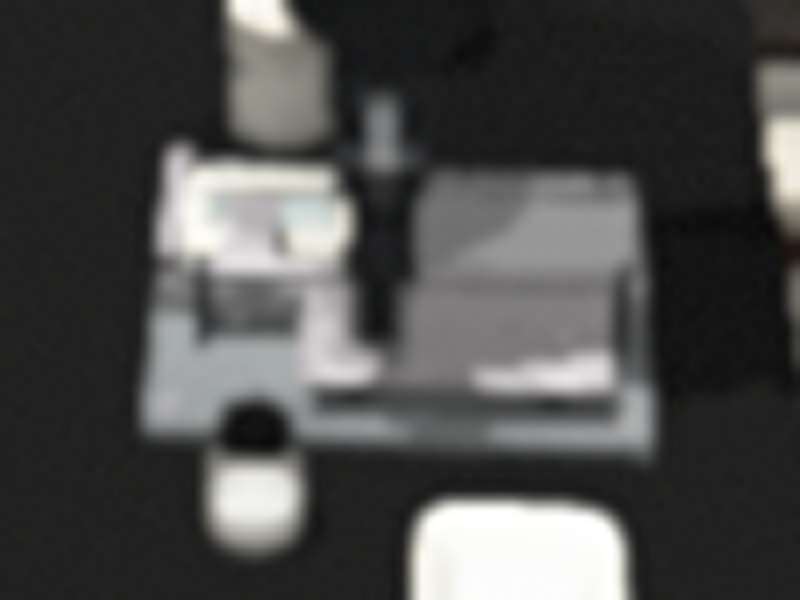

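The holder (white, about (180–350, 160–250)) is nearly at the stop. The x force is still only sliding friction, so I'll continue in small steps until it rises hard.

```bash
python3 -m handwheel '[{"claw":0.7,"offset":[-0.15,0,0],"rot":[0,0,0]},{"claw":0.7,"offset":[0,0,0],"rot":[0,0,0]}]'
python3 -m handwheel '[{"claw":0.7,"offset":[-0.15,0,0],"rot":[0,0,0]},{"claw":0.7,"offset":[0,0,0],"rot":[0,0,0]}]'
```

```text
time_s: 11.18
tcp_pos: [0.4879, -0.0549, 0.0225]
ee_rot: [-0.004, 0.0, 1.0, -0.001]
ft_force: [-25.3, 1.5, 32.3]
width: 0.0597
grasp_force: 22.1
time_s: 11.42
tcp_pos: [0.4879, -0.055, 0.0225]
ee_rot: [-0.006, 0.0, 1.0, -0.001]
ft_force: [-34.9, 3.4, 40.0]
width: 0.0598
grasp_force: 26.3
```

```bash
python3 -m handwheel '[{"claw":0.7,"offset":[0,0,-0.08],"rot":[0,0,0]},{"claw":0.7,"offset":[-0.1,0,0],"rot":[0,0,0]},{"claw":0.7,"offset":[0,0,0],"rot":[0,0,0]}]'
```

```text
time_s: 11.8
tcp_pos: [0.488, -0.055, 0.0227]
ee_rot: [-0.007, 0.0, 1.0, -0.001]
ft_force: [-34.9, 3.2, 26.5]
width: 0.0597
grasp_force: 24.9
```

It holds firm at x = 488.0 with 35 N, exactly the predicted home position. I'll back off from the lip while still pressing, then raise slowly so the clip settles.

```bash
python3 -m handwheel '[{"claw":0.7,"offset":[0.4,0,0],"rot":[0,0,0]},{"claw":0.7,"offset":[0.4,0,0],"rot":[0,0,0]},{"claw":0.7,"offset":[0.4,0,0],"rot":[0,0,0]},{"claw":0.7,"offset":[0,0,0],"rot":[0,0,0]}]'
python3 -m handwheel '[{"claw":0.7,"offset":[0,0,-0.3],"rot":[0,0,0]},{"claw":0.7,"offset":[0,0,-0.3],"rot":[0,0,0]},{"claw":0.7,"offset":[0,0,-0.3],"rot":[0,0,0]},{"claw":0.7,"offset":[0,0,-0.4],"rot":[0,0,0]},{"claw":0.7,"offset":[0,0,-0.5],"rot":[0,0,0]}]'
```

```text
time_s: 12.3
tcp_pos: [0.4832, -0.0546, 0.0235]
ee_rot: [0.001, -0.0, 1.0, 0.0]
ft_force: [2.7, -0.4, 8.5]
width: 0.0597
grasp_force: 4.2
time_s: 12.92
tcp_pos: [0.4823, -0.0547, 0.0412]
ee_rot: [-0.0, -0.0, 1.0, -0.0]
ft_force: [-0.2, 0.5, 0.4]
width: 0.0597
grasp_force: 0.0
```

Now I'll withdraw upward and back, then inspect.

```bash
python3 -m handwheel '[{"claw":0.7,"offset":[0,0,-3],"rot":[0,0,0]},{"claw":0.7,"offset":[0,0,-5],"rot":[0,0,0]},{"claw":0.7,"offset":[0,0,-5],"rot":[0,0,0]},{"claw":0.7,"offset":[2,0,-5],"rot":[0,0,0]},{"claw":0.7,"offset":[2,0,0],"rot":[0,0,0]}]'
python3 look.py w5; python3 - <<'E'
import pickle,cv2,numpy as np
W,S,T=pickle.load(open("last.pkl","rb"))
a=cv2.resize(W["image"][115:265,170:330],(560,525),interpolation=cv2.INTER_CUBIC)
cv2.imwrite("pics/w5c.png",a[...,::-1])
E
```

```text
time_s: 13.55
tcp_pos: [0.4427, -0.0548, 0.2237]
ee_rot: [0.002, 0.0, 1.0, -0.0]
ft_force: [0.2, -0.4, -1.4]
width: 0.0597
grasp_force: 0.0
13.55 [442.7 -54.8 223.7] [ 0.2 -0.4 -1.4]
station [233. 191.] 0.73 z30: [469.6 -81.9  30. ]
stop_face [224. 250.] 0.57 z30: [554.8 -95.4  30. ]
stop_face [231. 192.] 0.38 z30: [470.  -84.1  30. ]
holder [131. 318.] 0.79 z30: [ 667.4 -238.2   30. ]
holder [230. 229.] 0.7 z30: [522.4 -86.8  30. ]
push_lip [228. 214.] 0.85 z30: [500.5 -89.1  30. ]
push_lip [128. 309.] 0.71 z30: [ 651.1 -240.8   30. ]
thumb_plate [284. 183.] 0.84 z30: [459.1 -14.9  30. ]
thumb_plate [155. 220.] 0.33 z30: [ 509.5 -187.1   30. ]
clip_nose [236. 233.] 0.65 z30: [529.3 -78.1  30. ]
```

View pics/w5c.png

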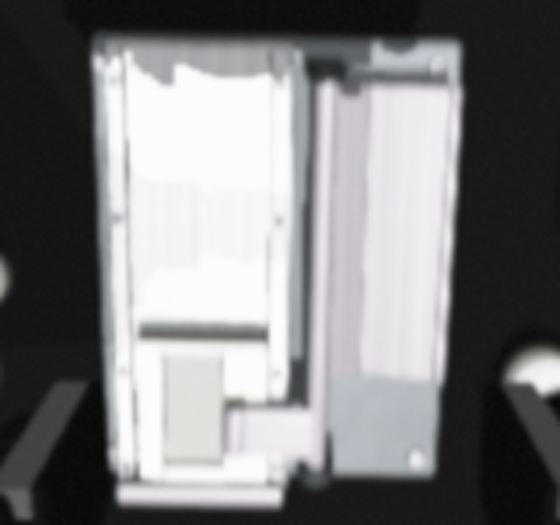

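The holder lies home against the stop (front edge at about row 480 in the crop), with the clip's nose resting on it at (270,430). The lip is at x ≈ 500 mm, and the vials are untouched.

```bash
python3 -c "
from workcell import env; print(env.job_done())"
```

```text
the job is handed in; nothing more can be done
None
```

The holder was pushed fully home against the end stop with the clip held down. The clip was then let down to clamp it, the arm withdrew, and the job was handed in at about 14 s.

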